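# Load a keyed mould into the tilt-pouring stand and bring its keeper down

## Task

Get the small plaster mould ready for pouring: set it into the nest on the sloping stand, turned so that its cut corner fits and it lies flat on the bed, then slide the keeper bar all the way down over it. The keeper may or may not be locked where it is parked and nothing shows which, so try it, and if it does not give, turn the round lock knob beside it a quarter turn. Let go of everything and leave the sander, the tape and the wax bar where they are.

Things in the scene. Friction and masses are not known exactly. Their poses are not given: they have to be found in the camera images.
- mould_centre (a point): Centre, half-way up, of the loose off-white plaster mould block, 84 x 52 x 34 mm (x, y, z), 0.15 to 0.3 kg, flat on the table at the start. x runs along its length to the end with the pour hole, z up out of the face with that hole. The corner at +x, +y is cut at 45 degrees, 22 mm off each side. Grasp across the 52 mm width; both long faces are whole from x = -42 to +20 mm.
- mould_pour (a point): Mouth of the mould's round dark pour hole, on its top face, 30 mm from the centre along its +x; axes as for mould_centre.
- nest (a point): Centre of the nest's floor on the stand's grey bed, sloping at 30 degrees. x points up the slope, y level to the left, z square to the bed (up and back to the robot). The pocket is 89 x 57 mm (x, y), 2.5 mm clear round the mould, in a plywood rim 8 mm high and thick with a 3.5 mm 45-degree lead-in; a key block as high fills the +x, +y corner, so the mould lies flat only with its axes along these.
- nest_pour (a point): Where the pour hole belongs when the mould is seated: 30 mm up the slope from the nest's centre, 34 mm above the bed (the seated mould's centre is 17 mm above the bed). Axes as for nest. Steel guide rods, 10 mm thick, centres 18 mm above the bed, end blocks 28 mm high, run up the slope at y = +78 and -78 mm.
- keeper_grip (a point): Point to pinch on the keeper's black upright grip, 66 mm above the bed, moving with it; axes as for nest. The grip is 36 mm long (x), 12 mm thick (y), its top 13 mm above this point. It stands on an aluminium bar 40 mm wide (x), 182 mm long (y), 37 to 45 mm above the bed, with a 4 mm high foot (40 x 24 mm) round the grip. Parked, the point is 128 mm up the slope from the nest.
- keeper (a joint): Slide of the keeper in m: 0 parked at the top of its rods, growing down the slope (along the nest's -x) to 0.130, its lower stop, where the bar lies across the mould with 3 mm to spare above it. Free, it needs 2 to 4 N of push and stays where it is left. Locked (only possible when parked), it gives 2 mm at most, then stands firm; do not push it with more than about 25 N.
- lock_knob_top (a point): Centre of the top of the round knurled steel lock knob, 128 mm up the slope and 150 mm to the right of the nest, 56 mm above the bed: 38 mm diameter, 26 mm high, turning about this point's z; axes as for nest, they do not turn with the knob. Under it a collar 24 mm across, then the dark housing, its top 32 mm below this point. The knob bears no mark.
- lock_housing (a point): Top face of the dark lock housing, 32 mm below the knob's top, on the knob's axis. Inside, the knob turns without end, either way, with up to 0.1 N m, and snaps to rests a quarter turn apart: locked, free, locked, free. So a quarter turn either way changes locked to free (it snaps over past about 30 degrees) and free to locked (past about 60 degrees).
- sander: Bystander: dark hand-held orbital sander, 140 x 150 x 175 mm, standing upright, origin at the centre of its underside. Leave it alone.
- masking_tape: Bystander: roll of tan masking tape lying flat, 104 mm across, 25 mm high, origin at the centre of its underside. Leave it alone.
- wax_bar: Bystander: green wax bar lying flat, 37 x 76 x 14 mm, origin at the centre of its underside. Leave it alone.
Mind the look-alikes: they are no part of the job. There is more than one size of the part that bears mould_centre; the job needs the smallest.

How it is judged:
By the outcome, as a careful person would: the job done as asked, in the order asked, and still so for the second after the job is handed in, with the robot touching nothing.
It also fails if it takes over 64 s, if anything falls off the work surface, if the arm or the gripper's body presses on something with over 40 N, if the wrist force passes 120 N, or if a joint passes its speed limit or range.

## Robot

A 7-joint arm with a two-finger parallel gripper is mounted at the origin on the work surface; the furniture and walls round the work are solid. World frame = base frame: x ahead of the robot, y to its left, z up, the work surface at z = 0. Lengths are in m, angles in rad, forces in N, time in s.
With the tool pointing down it reaches from about 0.4 to 0.85 m from the base axis. Payload 4.5 kg.
Tool frame: the origin (TCP) lies on the centre line of the jaws, within the pads' length; the fingertips stand 17 mm ahead of it and the grasp point (between the pads) lies 2 mm behind it; z points along the fingers, y is the line along which they close (so a half turn about z gives the same grasp; the last joint's range is limited). The gripper opens to 88 mm and grips with 3 to 60 N. Pads are 18 mm wide; open, the fingers measure 123 mm over their backs; the gripper's body (75 mm by 187 mm) begins 45 mm behind the grasp point.
Start: joints at [-1.095, 0.689, -0.195, 1.565, 0.157, 0.902, -0.215], TCP at [0.267, 0.565, 0.256] pointing down, gripper open.
Joint ranges: [-3.01, 3.01], [-0.46, 2.08], [-1.47, 1.51], [0.13, 2.56], [-1, 4.14], [0.04, 2.09], [-2.66, 2.66]. Speed limits (rad/s): [2.57, 2.57, 3.14, 3.14, 3.14, 3.14, 3.14].

## Interface

Orientations are given as a unit quaternion [w, x, y, z].
In Python, from plant import bot gives the robot as it stands.
- The arm moves only by the shell command python3 -m handwheel 'ROWS' [FORCE]. ROWS is JSON, a list of rows, each an object with "rotation": the turn, a rotation vector about the tool's x, y, z in rad, a list of three; "dp": the shift along the tool's x, y, z in m, a list of three; "grip": the gripper's target within -1 to 1 (shut at 1, half-way at 0, fully open at -1). A call has 1 to 12 rows; each row is the pose to reach, as a shift and turn from the pose commanded when the call began, along the tool's axes at that moment; what a row does not reach only later rows make up. A row lasts 1/10 s, in which the tool goes at most 50 mm and 8.59 degrees, less where a joint would pass 70% of its speed; a pose out of reach is approached as far as the arm can. A call with a gripper value outside its range is refused whole. The fingers move at their own pace and stop on an object; FORCE is the grip in N (left out, the last holds). Time passes only in rows, so rows that repeat a pose let the fingers close. It gives the time, the measured TCP pose, the force, the opening and the grip force at its end, in the units of the state.
- bot.observe(): the state, without advancing time (a new reading comes with each control period).
- bot.read_camera(name): name is "scene" or "top"; returns a dict with "pixels" (420x560x3 uint8, red, green, blue), "K" (3x3 intrinsics, pixels), "dist_coeffs" ([k1, k2, p1, p2, k3] as OpenCV has them; the pictures are not rectified), "extrinsics" (4x4, takes a point from camera to world coordinates). Camera axes: x right, y up, looking along -z (the intrinsics and any distortion apply to the point x, -y, -z); pixel columns grow to the right and rows downward; lengths in m; the calibration is good to about 2 mm. A picture is of the moment at which its call begins. There is no depth.
- bot.close_job(): hands the job in; it is judged then, once.
Trained networks look in a picture, given as the dict that the camera call returned (one of the last four; its "shot" number tells which), for a name from the list of things; names that differ only in an ending like _2 or _b are one class to them, and where a whole thing is asked for, a point or a joint stands for the part that bears it (a point fixed in the world has none). Each returns a list of dicts, best first, with "confidence" (0 to 1); they miss things now and then, are a little off and sometimes report something else, mostly with a low value. They report only what shows in the picture. A call takes as long as a camera call. They do not tell look-alikes from the thing itself.
- bot.find_in(picture, target): "xy" ([column, row] in pixels, amid what is visible of it).
- bot.silhouettes(picture, target): "mask" (420x560 bool, what is visible of it) and "xy" ([column, row] in pixels, amid what is visible of it).
The state is a dict: "t": time; "joints": joint angles; "dq": joint speeds; "effort": joint torques, N m; "position": TCP position; "tcp_rot": TCP orientation; "wrist_force": force on the tool from outside, world axes, zero at the start; "ft_torque": the same for the moment, N m; "opening": finger opening in m; "grasp_force": force on a finger pad.
Only numpy, scipy, OpenCV 4.12 (cv2) and the standard library are available. Lean on these libraries where they do the work, as an engineer would, in place of code of your own. Each camera call takes 0.05 s, during which the arm holds its last target. There are 200 camera calls.

## Working session

There is one attempt and no reset: what is moved stays moved. The work goes in short steps, Python scripts to look and compute and a shell command to move; the robot and the scene stay as the last step left them, time stands still between calls to the robot, and variables do not carry over. Pictures are saved under pics/ and viewed, at most 10 in all, crops included, and the job is handed in when it is done.

```bash
mkdir -p pics; ls; cat > h.py <<'E'
import numpy as np, cv2
from scipy.spatial.transform import Rotation as R
from plant import bot
F=np.diag([1,-1,-1.])
def ray(p,uv):
    n=cv2.undistortPoints(np.array([[uv]],float),p["K"],np.array(p["dist_coeffs"]))[0,0]
    E=np.array(p["extrinsics"]); d=E[:3,:3]@(F@[n[0],n[1],1]); return E[:3,3],d/np.linalg.norm(d)
def proj(p,P):
    E=np.array(p["extrinsics"]); c=(np.atleast_2d(P)-E[:3,3])@E[:3,:3]@F
    return cv2.projectPoints(c,np.zeros(3),np.zeros(3),np.array(p["K"]),np.array(p["dist_coeffs"]))[0][:,0]
def atz(p,uv,z):
    o,d=ray(p,uv); return o+d*(z-o[2])/d[2]
def tri(a,ua,b,ub):
    o1,d1=ray(a,ua);o2,d2=ray(b,ub)
    s=np.linalg.lstsq(np.c_[d1,-d2],o2-o1,rcond=None)[0]
    q1,q2=o1+s[0]*d1,o2+s[1]*d2
    return (q1+q2)/2,np.linalg.norm(q1-q2)
def save(p,n): cv2.imwrite('pics/'+n,p["pixels"][:,:,::-1])
E
python3 - <<'E'
from h import *
np.set_printoptions(precision=4,suppress=True)
P={}
for n in("scene","top"):
    p=P[n]=bot.read_camera(n); save(p,n+"0.png"); print(n,p["extrinsics"],p["K"])
    for t in("mould_centre","mould_pour","nest","nest_pour","keeper_grip","lock_knob_top","lock_housing","sander","masking_tape","wax_bar"):
        print(t,[(np.round(d["xy"],1).tolist(),round(d["confidence"],2)) for d in bot.find_in(p,t)])
print(bot.observe())
E
```

```text
pics
scene [[ 0.835   0.3979 -0.3801  0.0717]
 [-0.5502  0.6193 -0.5601 -0.6179]
 [ 0.0125  0.6768  0.736   0.9643]
 [ 0.      0.      0.      1.    ]] [[391.0012   0.     279.1041]
 [  0.     391.0012 210.9646]
 [  0.       0.       1.    ]]
mould_centre [([231.8, 191.2], 0.86), ([187.1, 215.3], 0.74), ([257.7, 213.1], 0.65)]
mould_pour [([232.3, 189.8], 0.79), ([263.7, 216.9], 0.72), ([188.0, 216.3], 0.72)]
nest [([325.7, 243.7], 0.89)]
nest_pour [([327.7, 245.6], 0.61)]
keeper_grip [([345.8, 220.2], 0.79), ([326.4, 246.6], 0.59)]
lock_knob_top [([328.6, 246.5], 0.77)]
lock_housing [([327.9, 246.5], 0.82)]
sander [([293.3, 164.0], 0.94)]
masking_tape [([281.6, 334.8], 0.9), ([327.6, 245.6], 0.66)]
wax_bar [([347.0, 336.8], 0.8)]
top [[ 0.0083  0.999  -0.0429  0.437 ]
 [-1.      0.0081 -0.0057 -0.0012]
 [-0.0053  0.043   0.9991  1.3443]
 [ 0.      0.      0.      1.    ]] [[493.4022   0.     279.7776]
 [  0.     493.4022 211.2454]
 [  0.       0.       1.    ]]
mould_centre [([195.0, 283.8], 0.94), ([237.1, 208.4], 0.84), ([327.6, 164.6], 0.72), ([179.9, 220.0], 0.62)]
mould_pour [(
[... 217 characters left out ...]
.9, 175.1], 0.65), ([179.0, 220.4], 0.56)]
lock_housing [([333.7, 174.2], 0.93)]
sander [([196.1, 131.7], 0.91)]
masking_tape [([379.1, 269.9], 0.68)]
wax_bar [([412.8, 221.7], 0.83)]
{'t': 1.1, 'joints': array([-1.0952,  0.6891, -0.1946,  1.5653,  0.1573,  0.9025, -0.2151]), 'dq': array([ 0.0001, -0.0001,  0.0012,  0.    , -0.001 ,  0.0006, -0.0008]), 'effort': array([ -0.0002, -52.7493,  -1.2674, -15.3749,  -0.052 ,  -0.0009,
         0.    ]), 'position': array([0.2672, 0.565 , 0.2557]), 'tcp_rot': array([-0.    ,  0.2191,  0.9757,  0.    ]), 'wrist_force': array([0.6921, 0.0672, 0.2409]), 'ft_torque': array([ 0.041 , -0.012 , -0.0345]), 'grasp_force': 0.0, 'opening': 0.08834947511438673}
```

View pics/scene0.png

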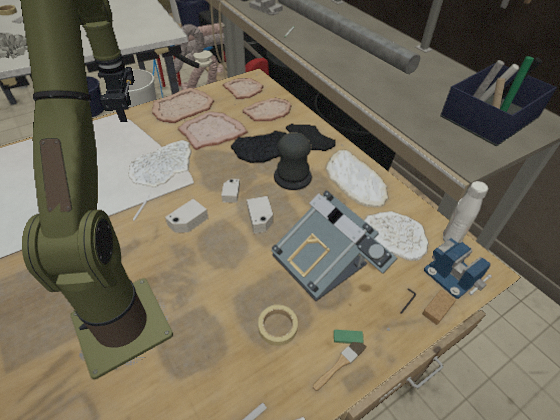

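View pics/top0.png

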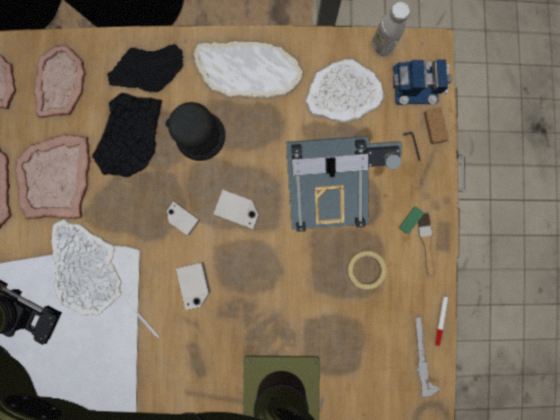

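The smallest mould is at top (182,219) / scene (232,189), the stand at top (330,185) with its knob at (392,160). I'll zoom in for exact features.

```bash
python3 - <<'E'
from h import *
import pickle
P={n:bot.read_camera(n) for n in("scene","top")}
for n,t in (("top",0),("scene",0)):
    S=bot.silhouettes(P[n],"mould_centre")
    P[n]["masks"]=[(d["mask"],d["xy"],d["confidence"]) for d in S]
    for d in S: print(n,np.round(d["xy"],1),round(d["confidence"],2),d["mask"].sum())
pickle.dump(P,open("p0.pkl","wb"))
def crop(n,x0,y0,w,h,s):
    c=P[n]["pixels"][y0:y0+h,x0:x0+w,::-1]; c=cv2.resize(c,None,fx=s,fy=s,interpolation=cv2.INTER_CUBIC)
    for k in range(0,w,10): cv2.putText(c,str(x0+k),(k*s,10),0,.33,(0,255,255),1); cv2.line(c,(k*s,12),(k*s,16),(0,255,255),1)
    for k in range(0,h,10): cv2.putText(c,str(y0+k),(0,k*s+4),0,.33,(0,255,255),1)
    return c
cv2.imwrite("pics/c_top.png",crop("top",280,130,130,100,6))
cv2.imwrite("pics/c_scene.png",crop("scene",265,185,133,100+15,5))
a=crop("top",155,190,60,60,6);b=crop("scene",205,165,60,60,6)
cv2.imwrite("pics/c_m.png",np.hstack([a,b]))
E
```

```text
top [182.2 219.8] 0.95 627
top [193.3 283. ] 0.7 1186
top [238.5 211.2] 0.64 1100
scene [257.6 214.2] 0.94 682
scene [187.5 215.8] 0.65 984
scene [231.6 190.8] 0.62 316
scene [325.  244.5] 0.44 6664
```

View pics/c_top.png

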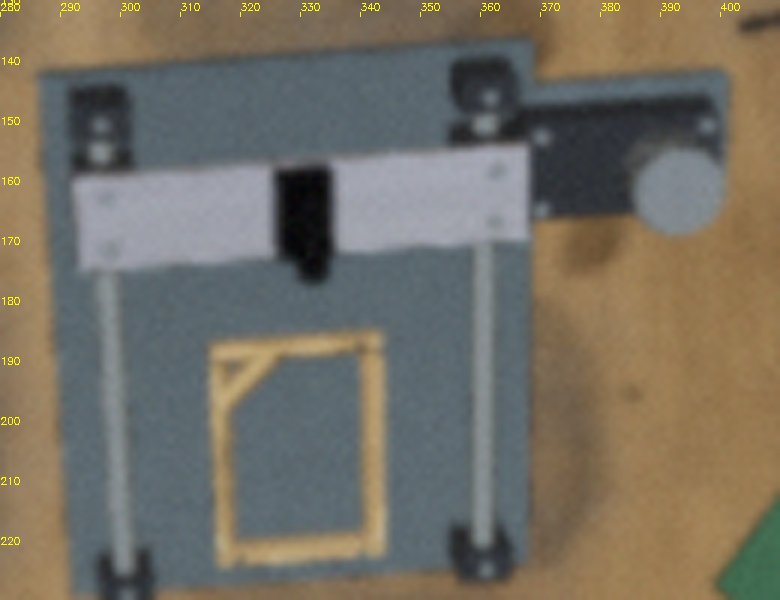

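View pics/c_scene.png

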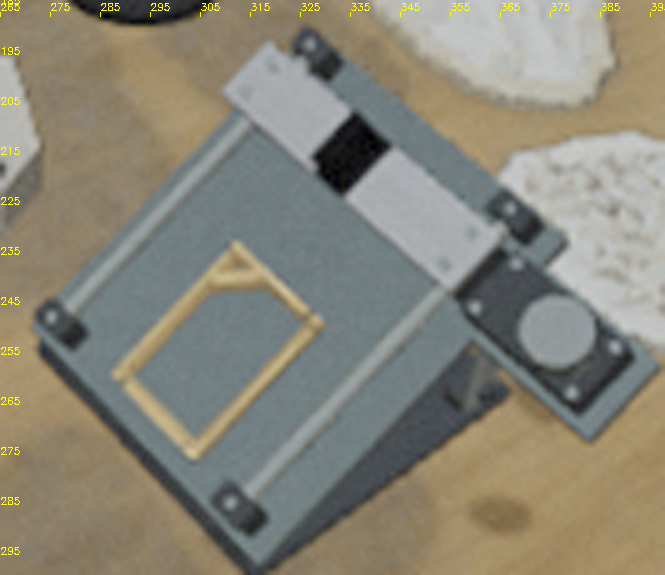

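View pics/c_m.png

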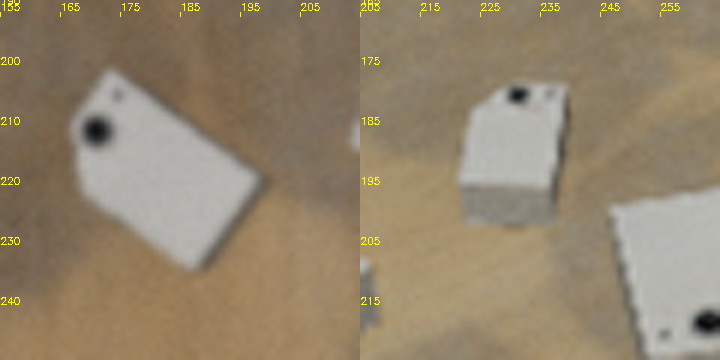

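The nest's rim, key (up-left = +x,+y), bar, knob and mould corners are clear in both views. Next I'll fit poses to these points.

```bash
cat > fit.py <<'E'
from h import *
import pickle
from scipy.optimize import least_squares
np.set_printoptions(precision=4,suppress=True)
P=pickle.load(open("p0.pkl","rb"))
px=lambda L,s,o:(np.array(L,float)+.5)/s-.5+o
N=np.array([(52.5,36.5,8),(52.5,-36.5,8),(-52.5,-36.5,8),(-52.5,36.5,8),(148,91,45),(148,-91,45),(108,-91,45),(108,91,45),(128,-150,56)])/1e3
ut=px([(208,345),(382,331),(386,553),(218,568),(72,180),(528,143),(528,241),(80,271),(679,191)],6,(280,130))
us=px([(237,240),(323,322),(193,455),(113,376),(269,40),(505,232),(447,293),(222,90),(558,331)],5,(265,185))
def Rn(yaw): return (R.from_euler('z',yaw)*R.from_euler('y',-np.pi/6)).as_matrix()
def res(v): 
    W=N@Rn(v[3]).T+v[:3]; return np.r_[(proj(P["top"],W)-ut),(proj(P["scene"],W)-us)].ravel()
f=least_squares(res,[.45,-.1,.08,0],loss='soft_l1')
print("nest",f.x,np.rad2deg(f.x[3]));print(np.round(res(f.x).reshape(2,9,2),1).tolist())
M=np.array([(42,-26,17),(-42,-26,17),(-42,26,17),(20,26,17),(42,4,17),(30,0,17)])/1e3
mt=px([(112,68),(264,180),(196,270),(83,192),(70,127),(97,131)],6,(155,190))
ms=px([(208,86),(195,187),(100,183),(110,112),(143,86),(158,95)],6,(205,165))
def rm(v):
    W=M@R.from_euler('z',v[2]).as_matrix().T+[v[0],v[1],.017]; return np.r_[(proj(P["top"],W)-mt),(proj(P["scene"],W)-ms)].ravel()
g=least_squares(rm,[.43,.25,1],loss='soft_l1')
print("mould",g.x,np.rad2deg(g.x[2]));print(np.round(rm(g.x).reshape(2,6,2),1).tolist())
np.savez("fit.npz",n=f.x,m=g.x)
E
python3 fit.py
```

```text
nest [ 0.5129 -0.1212  0.0664  0.0837] 4.796519938113003
[[[0.2, 0.5], [-0.1, 0.6], [-0.4, -0.1], [-0.0, -0.5], [0.1, -0.2], [0.1, 0.4], [-0.1, -0.5], [-0.3, 0.1], [0.2, 0.1]], [[0.1, 0.1], [0.4, -0.1], [0.3, 0.9], [-0.3, -0.5], [-0.0, -0.0], [-0.4, 0.6], [0.7, -0.5], [-0.2, 0.2], [-0.0, -0.4]]]
mould [0.4728 0.2728 0.9756] 55.89669699859715
[[[-0.5, 0.3], [-0.3, -0.6], [-0.1, 0.5], [-0.1, 0.3], [0.1, -0.3], [0.1, 0.3]], [[-0.3, -0.1], [-0.2, 0.2], [0.0, 0.6], [0.4, -0.3], [1.9, -0.2], [0.2, 0.6]]]
```

```bash
cat > go.py <<'E'
# go.py frame x y z [yaw deg]: TCP target in frame (mm) -> dp, rotation from the present pose
from h import *; import sys
np.set_printoptions(precision=4,suppress=True)
f=np.load("fit.npz")
def frame(n):
    if n=="m": v=f["m"]; return np.r_[v[:2],.017],R.from_euler('z',v[2])
    v=f["n"]; return v[:3],R.from_euler('z',v[3])*R.from_euler('y',-np.pi/6)
def show():
    s=bot.observe()
    print("t",round(s["t"],2),"F",s["wrist_force"],"open",round(s["opening"],4),"grip",s["grasp_force"],"q",s["joints"])
    return s
if __name__=="__main__":
    s=show(); q=s["tcp_rot"]; C=R.from_quat([q[1],q[2],q[3],q[0]])
    o,Q=frame(sys.argv[1]); a=[float(x) for x in sys.argv[2:]]
    T=Q*R.from_euler('z',a[3] if len(a)>3 else 0,degrees=True)*R.from_matrix(np.diag([1,-1,-1.]))
    W=o+Q.apply(np.array(a[:3])/1e3)
    here=Q.inv().apply(s["position"]-o)*1e3; print("now in frame mm",here,"target world",W)
    print("dp",C.inv().apply(W-s["position"]),"rot",(C.inv()*T).as_rotvec())
E
python3 go.py m 0 0 100
python3 - <<'E'
from h import *; import pickle
P=pickle.load(open("p0.pkl","rb"))
for n,u in (("top",(205,160)),("top",(224,140)),("top",(168,130)),("top",(190,157)),("scene",(293,188)),("scene",(275,183)),("scene",(311,183))): print(n,u,atz(P[n],u,0),atz(P[n],u,.05),atz(P[n],u,.16))
E
```

```text
t 1.3 F [ 0.4515 -0.3793 -0.119 ] open 0.0879 grip 0.0 q [-1.0952  0.6891 -0.1946  1.5653  0.1573  0.9025 -0.2151]
now in frame mm [126.7012 334.1059 238.7506] target world [0.4728 0.2728 0.117 ]
dp [-0.3108 -0.1763  0.1387] rot [ 0.0001 -0.0001  1.7243]
top (205, 160) [0.63420508 0.21339299 0.        ] [0.62687032 0.20541288 0.05      ] [0.61073386 0.18785665 0.16      ]
top (224, 140) [0.6900055  0.16181302 0.        ] [0.68059524 0.15575144 0.05      ] [0.65989266 0.14241597 0.16      ]
top (168, 130) [0.7177683  0.31835471 0.        ] [0.70732539 0.30647054 0.05      ] [0.684351   0.28032536 0.16      ]
top (190, 157) [0.6423799  0.25514786 0.        ] [0.63474108 0.24561467 0.05      ] [0.61793567 0.22464167 0.16      ]
scene (293, 188) [0.67193122 0.18158037 0.        ] [0.64080665 0.1401243  0.05      ] [0.57233261 0.04892094 0.16      ]
scene (275, 183) [0.63222738 0.23757995 0.        ] [0.60316153 0.1932202  0.05      ] [0.53921666 0.09562875 0.16      ]
scene (311, 183) [ 7.41104905e-01  1.67877217e-01 -1.11022302e-16] [0.70639356 0.12713168 0.05      ] [0.63002859 0.0374915  0.16      ]
```

```bash
python3 -m handwheel '[{"rotation":[0,0,0.15],"dp":[-0.03,-0.017,0.013],"grip":-1},{"rotation":[0,0,0.3],"dp":[-0.06,-0.035,0.027],"grip":-1},{"rotation":[0,0,0.45],"dp":[-0.09,-0.052,0.04],"grip":-1},{"rotation":[0,0,0.6],"dp":[-0.12,-0.07,0.053],"grip":-1},{"rotation":[0,0,0.75],"dp":[-0.15,-0.087,0.067],"grip":-1},{"rotation":[0,0,0.9],"dp":[-0.18,-0.105,0.08],"grip":-1},{"rotation":[0,0,1.05],"dp":[-0.21,-0.12,0.093],"grip":-1},{"rotation":[0,0,1.2],"dp":[-0.24,-0.137,0.107],"grip":-1},{"rotation":[0,0,1.35],"dp":[-0.27,-0.155,0.12],"grip":-1},{"rotation":[0,0,1.5],"dp":[-0.3,-0.17,0.133],"grip":-1},{"rotation":[0,0,1.65],"dp":[-0.311,-0.1765,0.139],"grip":-1},{"rotation":[0,0,1.7245],"dp":[-0.311,-0.1765,0.139],"grip":-1}]' 20; python3 go.py m 0 0 11
```

```text
t: 2.5
position: [0.4745, 0.2693, 0.116]
tcp_rot: [0.001, 0.886, 0.464, -0.0]
wrist_force: [-0.5, -0.0, 0.8]
opening: 0.088
grasp_force: 0.0
t 2.5 F [-0.5238 -0.0273  0.7685] open 0.088 grip 0.0 q [-0.7059  0.8102  0.1763  1.9293 -0.3055  0.4285 -0.9094]
now in frame mm [-1.8972 -3.3411 98.9719] target world [0.4728 0.2728 0.028 ]
dp [ 0.002  -0.0035  0.088 ] rot [ 0.0016  0.0017 -0.0099]
```

```bash
python3 -m handwheel '[{"rotation":[0,0,0],"dp":[0,0,0],"grip":-1},{"rotation":[0,0,0],"dp":[0,0,0.03],"grip":-1},{"rotation":[0,0,0],"dp":[0,0,0.06],"grip":-1},{"rotation":[0,0,0],"dp":[0,0,0.08],"grip":-1},{"rotation":[0,0,0],"dp":[0,0,0.089],"grip":-1},{"rotation":[0,0,0],"dp":[0,0,0.089],"grip":-1},{"rotation":[0,0,0],"dp":[0,0,0.089],"grip":-1}]'; python3 go.py m 0 0 11
python3 - <<'E'
from h import *
p=bot.read_camera("scene"); save(p,"s1.png"); c=p["pixels"][140:260,170:330,::-1]; cv2.imwrite("pics/s1c.png",cv2.resize(c,None,fx=4,fy=4,interpolation=2))
E
```

```text
t: 3.2
position: [0.4733, 0.273, 0.0284]
tcp_rot: [-0.0, 0.883, 0.469, 0.001]
wrist_force: [-0.1, -0.5, -0.3]
opening: 0.0881
grasp_force: 0.0
t 3.2 F [-0.0804 -0.4543 -0.2798] open 0.0881 grip 0.0 q [-0.6658  0.9618  0.099   1.9431 -0.333   0.2511 -0.8803]
now in frame mm [ 0.4164 -0.2721 11.4409] target world [0.4728 0.2728 0.028 ]
dp [-0.0004 -0.0003  0.0004] rot [ 0.0003 -0.0012  0.0007]
```

View pics/s1c.png

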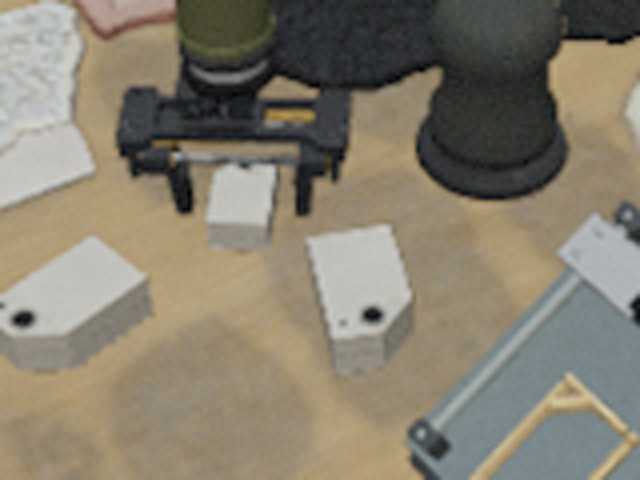

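The gripper straddles the small mould with clearance on both sides (fingers at crop (180,190) and (303,195)), and nothing else is near. I'll close and lift.

```bash
python3 -m handwheel '[{"rotation":[0,0,0],"dp":[0,0,0],"grip":1},{"rotation":[0,0,0],"dp":[0,0,0],"grip":1},{"rotation":[0,0,0],"dp":[0,0,0],"grip":1},{"rotation":[0,0,0],"dp":[0,0,0],"grip":1},{"rotation":[0,0,0],"dp":[0,0,0],"grip":1},{"rotation":[0,0,0],"dp":[0,0,0],"grip":1},{"rotation":[0,0,0],"dp":[0,0,0],"grip":1},{"rotation":[0,0,0],"dp":[0,0,-0.03],"grip":1},{"rotation":[0,0,0],"dp":[0,0,-0.08],"grip":1},{"rotation":[0,0,0],"dp":[0,0,-0.13],"grip":1},{"rotation":[0,0,0],"dp":[0,0,-0.17],"grip":1},{"rotation":[0,0,0],"dp":[0,0,-0.17],"grip":1}]' 30; python3 go.py n 0 0 128
```

```text
t: 4.45
position: [0.4759, 0.2736, 0.2025]
tcp_rot: [-0.0, 0.884, 0.468, 0.005]
wrist_force: [0.8, 0.1, -2.3]
opening: 0.0518
grasp_force: 29.9
t 4.45 F [ 0.8262  0.0912 -2.3284] open 0.0518 grip 29.943750947713852 q [-0.7552  0.674   0.2488  1.8751 -0.2689  0.6145 -0.9353]
now in frame mm [ 64.6203 396.5565 119.811 ] target world [ 0.4492 -0.1266  0.1773]
dp [-0.3464  0.2024  0.023 ] rot [-0.2329  0.4776  0.8698]
```

```bash
python3 -m handwheel '[{"rotation":[-0.02,0.04,0.07],"dp":[-0.029,0.017,0.002],"grip":1},{"rotation":[-0.04,0.09,0.16],"dp":[-0.064,0.037,0.004],"grip":1},{"rotation":[-0.07,0.14,0.25],"dp":[-0.1,0.058,0.007],"grip":1},{"rotation":[-0.09,0.19,0.34],"dp":[-0.136,0.079,0.009],"grip":1},{"rotation":[-0.12,0.24,0.44],"dp":[-0.173,0.101,0.0115],"grip":1},{"rotation":[-0.14,0.29,0.53],"dp":[-0.21,0.123,0.014],"grip":1},{"rotation":[-0.17,0.34,0.62],"dp":[-0.246,0.144,0.016],"grip":1},{"rotation":[-0.19,0.39,0.71],"dp":[-0.282,0.165,0.019],"grip":1},{"rotation":[-0.21,0.43,0.79],"dp":[-0.317,0.185,0.021],"grip":1},{"rotation":[-0.233,0.478,0.87],"dp":[-0.3465,0.2025,0.023],"grip":1},{"rotation":[-0.233,0.478,0.87],"dp":[-0.3465,0.2025,0.023],"grip":1},{"rotation":[-0.233,0.478,0.87],"dp":[-0.3465,0.2025,0.023],"grip":1}]'; python3 go.py n 0 0 50
```

```text
t: 5.65
position: [0.4788, -0.1533, 0.2605]
tcp_rot: [-0.022, 0.974, 0.042, 0.224]
wrist_force: [0.2, 0.2, -2.4]
opening: 0.0518
grasp_force: 29.9
t 5.65 F [ 0.2244  0.2444 -2.4281] open 0.0518 grip 29.945251056924462 q [ 0.5831  0.4614 -0.3488  2.268  -0.9997  0.0424 -0.1917]
now in frame mm [ 65.2546 -29.0821 186.4146] target world [ 0.488  -0.1233  0.1097]
dp [-0.0555 -0.0254  0.1414] rot [-0.0251  0.071  -0.0037]
```

It stopped short because joints 5 and 6 are at their limits. I'll identify the arm's kinematics from the recorded poses to find which approach suits the slope.

```bash
cat > kin.py <<'E'
from h import *; import itertools
from scipy.optimize import least_squares
D=[([-1.0952,.6891,-.1946,1.5653,.1573,.9025,-.2151],[.2672,.565,.2557],[0,.2191,.9757,0]),
([-.7059,.8102,.1763,1.9293,-.3055,.4285,-.9094],[.4745,.2693,.116],[.001,.886,.464,0]),
([-.6658,.9618,.099,1.9431,-.333,.2511,-.8803],[.4733,.273,.0284],[0,.883,.469,.001]),
([-.7552,.674,.2488,1.8751,-.2689,.6145,-.9353],[.4759,.2736,.2025],[0,.884,.468,.005]),
([.5831,.4614,-.3488,2.268,-.9997,.0424,-.1917],[.4788,-.1533,.2605],[-.022,.974,.042,.224])]
def fk(q,sg,p):
    # p: h,a,b,d, elbow offsets e1,e2, wrist offset w, base yaw, tool yaw, shoulder x
    T=R.from_euler('z',p[7]);x=np.array([0,0,p[0]])
    ax='zyzyzyz';tr={1:[p[9],0,0],3:[p[4],0,p[1]],4:[p[5],0,0],5:[0,0,p[2]],6:[p[6],0,0]}
    for i in range(7):
        if i in tr: x=x+T.apply(tr[i])
        T=T*R.from_euler(ax[i],sg[i]*q[i])
    T=T*R.from_euler('z',p[8]); return x+T.apply([0,0,p[3]]),T
def res(p,sg):
    r=[]
    for q,x,w in D:
        y,T=fk(q,sg,p); r+=list((y-x)*5)+list((R.from_quat([w[1],w[2],w[3],w[0]]).inv()*T).as_rotvec())
    return np.array(r)
if __name__=="__main__":
    out=[]
    for s in itertools.product([1,-1],repeat=4):
        sg=[s[0],1,s[1],1,s[2],1,s[3]]
        for b0 in (0,):
          for t0 in (0,1.57,3.14,-1.57):
            f=least_squares(res,[.3,.4,.4,.2,0,0,0,b0,t0,0],args=(sg,),max_nfev=60); out.append((f.cost,sg,f.x))
    out.sort(key=lambda o:o[0])
    for c,sg,x in out[:3]: print(c,sg,np.round(x,4))
    np.savez("kin.npz",sg=out[0][1],p=out[0][2])
E
python3 kin.py
```

```text
0.0011831204285230787 [-1, 1, -1, 1, -1, 1, -1] [ 0.3203  0.542   0.3328  0.2652  0.02   -0.0053 -0.003  -0.0769  1.4959
  0.0019]
0.0011831204285230924 [-1, 1, -1, 1, -1, 1, -1] [ 0.3203  0.542   0.3328  0.2652  0.02   -0.0053 -0.003  -0.0769  1.4959
  0.0019]
0.0011831204285231059 [-1, 1, -1, 1, -1, 1, -1] [ 0.3203  0.542   0.3328  0.2652  0.02   -0.0053 -0.003  -0.0769  1.4959
  0.0019]
```

```bash
cat > ik.py <<'E'
from kin import *; from go import frame
k=np.load("kin.npz"); sg,p=k["sg"],k["p"]
lo=np.array([-3.01,-.46,-1.47,.13,-1,.04,-2.66]);hi=np.array([3.01,2.08,1.51,2.56,4.14,2.09,2.66])
def target(fr,x,y,z,yaw):
    o,Q=frame(fr); return o+Q.apply(np.array([x,y,z])/1e3),Q*R.from_euler('z',yaw,degrees=True)*R.from_matrix(np.diag([1,-1,-1.]))
def ik(t,n=40,seed=0,reg=1e-3,q0=None,m=.03):
    rng=np.random.default_rng(seed);S=[]
    for i in range(n):
        g=rng.uniform(lo+m,hi-m) if q0 is None else q0
        def r(q):
            y,T=fk(q,sg,p); return np.r_[(y-t[0])*5,(t[1].inv()*T).as_rotvec(),reg*(q-(g if q0 is not None else (lo+hi)/2))]
        f=least_squares(r,np.clip(g,lo+m+1e-6,hi-m-1e-6),bounds=(lo+m,hi-m),max_nfev=80)
        e=np.linalg.norm(r(f.x)[:6])
        S.append((e,f.x))
        if q0 is not None: break
    return sorted(S,key=lambda s:s[0])
if __name__=="__main__":
    for nm,a in dict(place0=("n",0,0,28,0),pl0hi=("n",0,0,128,0),place180=("n",0,0,28,180),pl180hi=("n",0,0,128,180),keepP0=("n",128,0,69,0),keepP180=("n",128,0,69,180),keepD0=("n",-2,0,69,0),keepD180=("n",-2,0,69,180),knob0=("n",128,-150,50,0),knob90=("n",128,-150,50,90),knob180=("n",128,-150,50,180),knobm90=("n",128,-150,50,-90)).items():
        S=[s for s in ik(target(*a)) if s[0]<.02]; U=[]
        for e,q in S:
            if all(np.abs(q-u).max()>.6 for u in U): U.append(q)
        print(nm,len(S)); [print("   ",np.round(u,2)) for u in U[:5]]
E
python3 ik.py
```

```text
place0 15
    [0.24 0.88 0.05 2.4  3.55 0.66 1.53]
pl0hi 14
    [ 0.38  0.65 -0.07  2.5   3.55  0.51  1.58]
place180 23
    [ 0.79  1.09 -0.89  2.4   2.47  0.79 -0.38]
    [ 0.1   0.89  0.27  2.4   3.74  0.74 -1.84]
    [ 0.49  0.9  -0.34  2.4   3.1   0.6  -1.11]
pl180hi 23
    [ 0.91  0.87 -0.99  2.5   2.34  0.66 -0.36]
    [ 0.49  0.66 -0.25  2.5   3.33  0.48 -1.35]
keepP0 15
    [ 0.34  0.68 -0.23  2.11  3.38  0.14  1.61]
keepP180 22
    [ 0.63  0.79 -0.71  2.12  2.04  0.33 -0.12]
keepD0 14
    [ 0.3   0.79 -0.    2.45  3.53  0.61  1.57]
keepD180 23
    [ 0.83  1.01 -0.93  2.45  2.42  0.76 -0.38]
    [ 0.35  0.79 -0.09  2.45  3.43  0.59 -1.46]
knob0 20
    [ 1.01  1.04 -1.06  1.89  1.57  0.53 -2.41]
    [ 0.74  0.82 -0.49  1.9   0.88  0.07 -1.88]
    [ 0.64  0.79 -0.34  1.9  -0.88  0.07 -0.16]
knob90 26
    [ 0.76  0.83 -0.52  1.9   1.05  0.09 -0.47]
    [ 0.64  0.79 -0.34  1.9  -0.88  0.07  1.41]
knob180 19
    [ 0.87  0.89 -0.73  1.89  1.41  0.24  0.79]
    [ 0.66  0.8  -0.37  1.89 -0.52  0.07  2.63]
knobm90 29
    [ 0.91  0.93 -0.82  1.89  1.47  0.32  2.33]
    [ 0.64  0.79 -0.34  1.9  -0.88  0.07 -1.73]
    [ 0.7   0.81 -0.42  1.89  0.04  0.07 -2.63]
```

```bash
cat > jp.py <<'E'
# jp.py n q1..q7 : n waypoints toward joint goal, as shift/turn from the present pose
from ik import *; import sys
from go import show
np.set_printoptions(precision=3,suppress=True)
def rel(q0,q):
    x,T=fk(q0,sg,p); y,U=fk(q,sg,p); return T.inv().apply(y-x),(T.inv()*U).as_rotvec(),y,np.rad2deg(np.arccos(-U.as_matrix()[2,2]))
if __name__=="__main__":
    s=show(); q0=s["joints"]; print("pos",s["position"],"fk",fk(q0,sg,p)[0])
    n=int(sys.argv[1]); g=np.array([float(v) for v in sys.argv[2:]]); prev=None
    ang=np.linalg.norm(rel(q0,g)[1])
    tot=sum(np.linalg.norm(rel(q0+(g-q0)*i/60,q0+(g-q0)*(i+1)/60)[1]) for i in range(60)); print("total turn",tot)
    for i in range(1,n+1):
        f=min(1,i*.43/tot) if tot>.43*n else i/n
        d,r,y,t=rel(q0,q0+(g-q0)*f); print("dp",d,"rot",r,"world",y,"tilt",t,"q5",(q0+(g-q0)*f)[4])
E
python3 jp.py 3 .45 .35 -.15 2.2 -.9 .3 -.2
```

```text
t 5.65 F [ 0.224  0.244 -2.428] open 0.0518 grip 29.945251056924462 q [ 0.583  0.461 -0.349  2.268 -1.     0.042 -0.192]
pos [ 0.479 -0.153  0.26 ] fk [ 0.478 -0.156  0.263]
total turn 0.14631761580771788
dp [ 0.012 -0.007 -0.013] rot [ 0.027  0.015 -0.039] world [ 0.483 -0.148  0.28 ] tilt 26.823142707639903 q5 -0.966481391090004
dp [ 0.022 -0.014 -0.028] rot [ 0.053  0.028 -0.077] world [ 0.485 -0.141  0.298] tilt 27.580717025905358 q5 -0.933240695545002
dp [ 0.031 -0.022 -0.045] rot [ 0.08   0.039 -0.116] world [ 0.485 -0.133  0.317] tilt 28.236007555476938 q5 -0.9
```

```bash
python3 -m handwheel '[{"rotation":[0.03,0.015,-0.04],"dp":[0.012,-0.007,-0.013],"grip":1},{"rotation":[0.05,0.03,-0.08],"dp":[0.022,-0.014,-0.028],"grip":1},{"rotation":[0.08,0.04,-0.115],"dp":[0.03,-0.02,-0.045],"grip":1},{"rotation":[0.08,0.04,-0.115],"dp":[0.03,-0.02,-0.045],"grip":1},{"rotation":[0.08,0.04,-0.115],"dp":[0.03,-0.02,-0.045],"grip":1}]'; python3 jp.py 4 .45 .35 -.15 2.2 3.5 .3 1.5
```

```text
t: 6.15
position: [0.4853, -0.1305, 0.3144]
tcp_rot: [-0.049, 0.963, 0.109, 0.242]
wrist_force: [-0.1, 0.3, -2.4]
opening: 0.0517
grasp_force: 29.9
t 6.15 F [-0.091  0.279 -2.414] open 0.0517 grip 29.94463736191392 q [ 0.505  0.36  -0.209  2.201 -0.892  0.279 -0.194]
pos [ 0.485 -0.131  0.314] fk [ 0.486 -0.138  0.315]
total turn 6.046410990487879
dp [-0.021  0.006 -0.001] rot [-0.005 -0.087 -0.421] world [ 0.468 -0.147  0.305] tilt 23.809200965554055 q5 -0.5797051331493128
dp [-0.04   0.017 -0.004] rot [ 0.001 -0.178 -0.842] world [ 0.454 -0.163  0.299] tilt 19.860275014350755 q5 -0.2673574060642946
dp [-0.053  0.034 -0.009] rot [ 0.018 -0.272 -1.261] world [ 0.443 -0.182  0.296] tilt 17.78213735279421 q5 0.044990321020723534
dp [-0.062  0.054 -0.014] rot [ 0.047 -0.372 -1.678] world [ 0.438 -0.204  0.297] tilt 18.445820245173035 q5 0.35733804810574177
```

```bash
python3 -m handwheel '[{"rotation":[0,-0.03,-0.14],"dp":[-0.007,0.002,0],"grip":1},{"rotation":[0,-0.06,-0.28],"dp":[-0.014,0.004,0],"grip":1},{"rotation":[-0.005,-0.087,-0.42],"dp":[-0.021,0.006,-0.001],"grip":1},{"rotation":[0,-0.118,-0.56],"dp":[-0.028,0.009,-0.002],"grip":1},{"rotation":[0,-0.148,-0.7],"dp":[-0.034,0.013,-0.003],"grip":1},{"rotation":[0,-0.178,-0.84],"dp":[-0.04,0.017,-0.004],"grip":1},{"rotation":[0.006,-0.21,-0.98],"dp":[-0.045,0.022,-0.006],"grip":1},{"rotation":[0.012,-0.24,-1.12],"dp":[-0.049,0.028,-0.007],"grip":1},{"rotation":[0.018,-0.272,-1.26],"dp":[-0.053,0.034,-0.009],"grip":1},{"rotation":[0.028,-0.305,-1.4],"dp":[-0.056,0.04,-0.011],"grip":1},{"rotation":[0.038,-0.34,-1.54],"dp":[-0.06,0.047,-0.012],"grip":1},{"rotation":[0.047,-0.372,-1.68],"dp":[-0.062,0.054,-0.014],"grip":1}]'; python3 jp.py 4 .45 .35 -.15 2.2 3.5 .3 1.5
```

```text
t: 7.35
position: [0.4383, -0.1959, 0.294]
tcp_rot: [0.144, 0.583, 0.799, 0.034]
wrist_force: [0.5, -0.7, -2.8]
opening: 0.052
grasp_force: 29.9
t 7.35 F [ 0.528 -0.714 -2.812] open 0.052 grip 29.94067596271634 q [ 0.322  0.352 -0.021  2.197  0.118  0.299  0.506]
pos [ 0.438 -0.196  0.294] fk [ 0.441 -0.185  0.296]
total turn 4.311428324200788
dp [-0.023 -0.011 -0.001] rot [ 0.056 -0.078 -0.419] world [ 0.437 -0.21   0.3  ] tilt 19.64253284876182 q5 0.45542450253055633
dp [-0.048 -0.013 -0.005] rot [ 0.119 -0.152 -0.838] world [ 0.44  -0.234  0.308] tilt 24.30731323261341 q5 0.792714632493584
dp [-0.072 -0.008 -0.01 ] rot [ 0.193 -0.224 -1.256] world [ 0.451 -0.254  0.319] tilt 29.76934263712879 q5 1.1300047624566116
dp [-0.093  0.005 -0.017] rot [ 0.277 -0.295 -1.672] world [ 0.466 -0.269  0.332] tilt 35.26838421039766 q5 1.4672948924196394
```

```bash
python3 -m handwheel '[{"rotation":[0.02,-0.026,-0.14],"dp":[-0.008,-0.004,0],"grip":1},{"rotation":[0.037,-0.052,-0.28],"dp":[-0.015,-0.008,0],"grip":1},{"rotation":[0.056,-0.078,-0.42],"dp":[-0.023,-0.011,-0.001],"grip":1},{"rotation":[0.077,-0.103,-0.56],"dp":[-0.031,-0.012,-0.002],"grip":1},{"rotation":[0.098,-0.128,-0.7],"dp":[-0.04,-0.013,-0.003],"grip":1},{"rotation":[0.12,-0.152,-0.84],"dp":[-0.048,-0.013,-0.005],"grip":1},{"rotation":[0.144,-0.176,-0.98],"dp":[-0.056,-0.012,-0.006],"grip":1},{"rotation":[0.168,-0.2,-1.12],"dp":[-0.064,-0.01,-0.008],"grip":1},{"rotation":[0.193,-0.224,-1.256],"dp":[-0.072,-0.008,-0.01],"grip":1},{"rotation":[0.22,-0.248,-1.395],"dp":[-0.079,-0.004,-0.012],"grip":1},{"rotation":[0.248,-0.272,-1.535],"dp":[-0.086,0,-0.015],"grip":1},{"rotation":[0.277,-0.295,-1.672],"dp":[-0.093,0.005,-0.017],"grip":1}]'; python3 jp.py 4 .45 .35 -.15 2.2 3.5 .3 1.5
```

```text
t: 8.55
position: [0.4629, -0.2784, 0.3281]
tcp_rot: [0.154, -0.17, 0.94, -0.252]
wrist_force: [-0.2, 0.4, -1.8]
opening: 0.0522
grasp_force: 29.9
t 8.55 F [-0.229  0.38  -1.821] open 0.0522 grip 29.94274386204779 q [-0.046  0.383  0.469  2.252  1.482  0.102  0.823]
pos [ 0.463 -0.278  0.328] fk [ 0.449 -0.255  0.319]
total turn 2.6425121801383806
dp [-0.009 -0.009  0.003] rot [ 0.031 -0.03  -0.429] world [ 0.46  -0.261  0.322] tilt 36.182735728688634 q5 1.8100556879578198
dp [-0.024 -0.019  0.004] rot [ 0.087 -0.071 -0.853] world [ 0.477 -0.263  0.33 ] tilt 38.8125681590229 q5 2.1384950342816387
dp [-0.046 -0.028  0.002] rot [ 0.175 -0.117 -1.271] world [ 0.498 -0.26   0.34 ] tilt 41.86251459474236 q5 2.4669343806054576
dp [-0.073 -0.032 -0.005] rot [ 0.298 -0.162 -1.68 ] world [ 0.521 -0.251  0.352] tilt 45.042846047305574 q5 2.7953737269292764
```

```bash
python3 go.py n 0 0 220
```

```text
t 8.55 F [-0.2292  0.38   -1.8206] open 0.0522 grip 29.94274386204779 q [-0.0459  0.3832  0.4693  2.2522  1.4816  0.1024  0.8228]
now in frame mm [  76.2308 -152.3878  258.1382] target world [ 0.4033 -0.1304  0.2569]
dp [ 0.0089  0.1725 -0.0258] rot [ 0.3002 -0.6038 -2.6693]
```

```bash
python3 -m handwheel '[{"rotation":[0.016,-0.032,-0.142],"dp":[0,0.009,-0.001],"grip":1},{"rotation":[0.032,-0.064,-0.284],"dp":[0.001,0.018,-0.003],"grip":1},{"rotation":[0.048,-0.096,-0.427],"dp":[0.001,0.027,-0.004],"grip":1},{"rotation":[0.064,-0.129,-0.57],"dp":[0.002,0.036,-0.005],"grip":1},{"rotation":[0.08,-0.161,-0.712],"dp":[0.002,0.046,-0.007],"grip":1},{"rotation":[0.096,-0.193,-0.854],"dp":[0.003,0.055,-0.008],"grip":1},{"rotation":[0.112,-0.225,-0.997],"dp":[0.003,0.064,-0.01],"grip":1},{"rotation":[0.128,-0.258,-1.139],"dp":[0.004,0.073,-0.011],"grip":1},{"rotation":[0.144,-0.29,-1.281],"dp":[0.004,0.082,-0.012],"grip":1},{"rotation":[0.16,-0.322,-1.424],"dp":[0.005,0.092,-0.014],"grip":1},{"rotation":[0.176,-0.354,-1.566],"dp":[0.005,0.101,-0.015],"grip":1},{"rotation":[0.192,-0.386,-1.708],"dp":[0.006,0.11,-0.016],"grip":1}]'; python3 go.py n 0 0 220
```

```text
t: 9.75
position: [0.4359, -0.1926, 0.2837]
tcp_rot: [-0.101, 0.761, -0.551, 0.327]
wrist_force: [0.7, -1.0, -3.3]
opening: 0.0517
grasp_force: 29.9
t 9.75 F [ 0.6841 -0.9798 -3.2663] open 0.0517 grip 29.943894781172276 q [ 0.8886  0.5029 -0.8834  2.5602  2.3673  0.6732  1.3641]
now in frame mm [ 36.9635 -64.7213 229.5533] target world [ 0.4033 -0.1304  0.2569]
dp [-0.0725  0.0157 -0.0122] rot [ 0.142  -0.2765 -1.2554]
```

```bash
python3 go.py n 10 0 130
```

```text
t 9.75 F [ 0.6841 -0.9798 -3.2663] open 0.0517 grip 29.943894781172276 q [ 0.8886  0.5029 -0.8834  2.5602  2.3673  0.6732  1.3641]
now in frame mm [ 36.9635 -64.7213 229.5533] target world [ 0.4568 -0.1259  0.184 ]
dp [-0.0951  0.0102  0.0753] rot [ 0.142  -0.2765 -1.2554]
```

```bash
python3 -m handwheel '[{"rotation":[0.015,-0.03,-0.135],"dp":[-0.01,0.001,0.008],"grip":1},{"rotation":[0.03,-0.06,-0.27],"dp":[-0.02,0.002,0.016],"grip":1},{"rotation":[0.046,-0.09,-0.41],"dp":[-0.031,0.003,0.024],"grip":1},{"rotation":[0.061,-0.12,-0.545],"dp":[-0.041,0.004,0.033],"grip":1},{"rotation":[0.077,-0.15,-0.68],"dp":[-0.051,0.005,0.041],"grip":1},{"rotation":[0.092,-0.18,-0.815],"dp":[-0.062,0.007,0.049],"grip":1},{"rotation":[0.107,-0.21,-0.95],"dp":[-0.072,0.008,0.057],"grip":1},{"rotation":[0.123,-0.24,-1.09],"dp":[-0.082,0.009,0.065],"grip":1},{"rotation":[0.138,-0.268,-1.22],"dp":[-0.093,0.01,0.073],"grip":1},{"rotation":[0.142,-0.2765,-1.2555],"dp":[-0.095,0.01,0.0755],"grip":1},{"rotation":[0.142,-0.2765,-1.2555],"dp":[-0.095,0.01,0.0755],"grip":1},{"rotation":[0.142,-0.2765,-1.2555],"dp":[-0.095,0.01,0.0755],"grip":1}]'; python3 go.py n 0 0 60
```

```text
t: 10.95
position: [0.4581, -0.1267, 0.1845]
tcp_rot: [-0.01, 0.965, 0.039, 0.26]
wrist_force: [-0.9, -0.1, -1.7]
opening: 0.0517
grasp_force: 29.9
t 10.95 F [-0.8576 -0.1456 -1.7408] open 0.0517 grip 29.94473841972649 q [ 0.7992  0.7475 -0.8533  2.4938  2.4156  0.5834  2.6415]
now in frame mm [ 11.3292  -0.8526 129.82  ] target world [ 0.4831 -0.1237  0.1184]
dp [-0.0115 -0.0009  0.0698] rot [ 0.0018 -0.0021 -0.0028]
```

```bash
python3 -m handwheel '[{"rotation":[0,0,0],"dp":[-0.005,0,0.03],"grip":1},{"rotation":[0,0,0],"dp":[-0.01,-0.001,0.06],"grip":1},{"rotation":[0.002,-0.002,-0.003],"dp":[-0.0115,-0.001,0.07],"grip":1},{"rotation":[0.002,-0.002,-0.003],"dp":[-0.0115,-0.001,0.07],"grip":1},{"rotation":[0.002,-0.002,-0.003],"dp":[-0.0115,-0.001,0.07],"grip":1},{"rotation":[0.002,-0.002,-0.003],"dp":[-0.0115,-0.001,0.07],"grip":1}]'; python3 go.py n 0 0 35
python3 - <<'E'
from h import *
c=[]
import pickle; P={}
for n,x,y in(("scene",270,190),("top",270,130)):
    p=P[n]=bot.read_camera(n); c.append(cv2.resize(p["pixels"][y:y+110,x:x+100,::-1],None,fx=4,fy=4,interpolation=2))
pickle.dump(P,open("p1.pkl","wb"))
cv2.imwrite("pics/pl.png",np.hstack(c))
E
```

```text
t: 11.55
position: [0.4839, -0.1247, 0.1201]
tcp_rot: [-0.009, 0.965, 0.041, 0.26]
wrist_force: [-0.8, 0.0, -2.3]
opening: 0.0519
grasp_force: 29.9
t 11.55 F [-0.8256  0.0011 -2.3294] open 0.0519 grip 29.944794327020645 q [ 0.7396  0.9365 -0.8209  2.468   2.4961  0.7465  2.6235]
now in frame mm [ 1.5222 -1.0623 61.1484] target world [ 0.4955 -0.1227  0.0967]
dp [-0.0016 -0.0011  0.0261] rot [ 0.0026 -0.0032  0.0022]
```

View pics/pl.png

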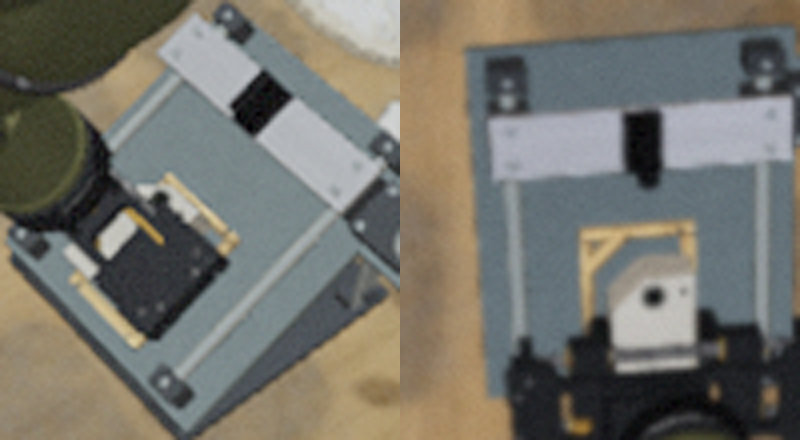

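```bash
python3 - <<'E'
from h import *; from go import frame; import pickle
np.set_printoptions(precision=2,suppress=True)
P=pickle.load(open("p1.pkl","rb")); o,Q=frame("n")
t=np.array([1.5,-1.06,61.1])
pts=t+np.array([[30,0,6],[42,-26,6],[42,4,6],[20,26,6]])
uv=(proj(P["top"],o+Q.apply(pts/1e3))-[270,130]+.5)*4-.5+[400,0]; print(uv)
b=proj(P["top"],o+Q.apply(np.array([[31.5,-1.06,67.1],[32.5,-1.06,67.1],[31.5,-.06,67.1]])/1e3))*4; print("per mm x,y",b[1]-b[0],b[2]-b[0])
c=P["top"]["pixels"][195:212,322:345].astype(int).sum(2); w=np.clip(250-c,0,None); yy,xx=np.mgrid[195:212,322:345]
print("hole centroid",(np.array([(w*xx).sum(),(w*yy).sum()])/w.sum()-[270,130]+.5)*4-.5+[400,0])
E
python3 go.py n 0 0 35
```

```text
[[651.01 298.65]
 [693.11 277.89]
 [644.1  281.58]
 [609.14 316.36]]
per mm x,y [-0.03 -1.46] [-1.63  0.12]
hole centroid [656.93 298.63]
t 11.65 F [-0.1463  0.0252 -1.6763] open 0.052 grip 29.94478639215231 q [ 0.7392  0.9366 -0.8205  2.4676  2.4963  0.7468  2.6235]
now in frame mm [ 1.7466 -1.2308 61.0226] target world [ 0.4955 -0.1227  0.0967]
dp [-0.0018 -0.0013  0.026 ] rot [ 0.0032 -0.0035  0.0024]
```

```bash
python3 -m handwheel '[{"rotation":[0.003,-0.0035,0.002],"dp":[-0.002,-0.002,0.006],"grip":1},{"rotation":[0.003,-0.0035,0.002],"dp":[-0.002,-0.002,0.012],"grip":1},{"rotation":[0.003,-0.0035,0.002],"dp":[-0.002,-0.002,0.018],"grip":1},{"rotation":[0.003,-0.0035,0.002],"dp":[-0.002,-0.002,0.022],"grip":1},{"rotation":[0.003,-0.0035,0.002],"dp":[-0.002,-0.002,0.026],"grip":1},{"rotation":[0.003,-0.0035,0.002],"dp":[-0.002,-0.002,0.026],"grip":1},{"rotation":[0.003,-0.0035,0.002],"dp":[-0.002,-0.002,0.026],"grip":1}]'; python3 go.py n 0 0.8 28.5
```

```text
t: 12.35
position: [0.4953, -0.1216, 0.0954]
tcp_rot: [-0.011, 0.965, 0.041, 0.258]
wrist_force: [-0.8, -0.4, -1.9]
opening: 0.0516
grasp_force: 29.9
t 12.35 F [-0.762  -0.3503 -1.9408] open 0.0516 grip 29.944689637050033 q [ 0.716   0.9985 -0.8021  2.4411  2.5182  0.7775  2.6223]
now in frame mm [-0.7819  1.1307 33.9485] target world [ 0.4987 -0.1216  0.0911]
dp [0.0008 0.0003 0.0054] rot [-0.001   0.0013  0.    ]
```

```bash
python3 -m handwheel '[{"rotation":[0,0,0],"dp":[0.0005,0,0.002],"grip":1},{"rotation":[0,0,0],"dp":[0.0005,0,0.004],"grip":1},{"rotation":[0,0,0],"dp":[0.0005,0,0.005],"grip":1},{"rotation":[0,0,0],"dp":[0.0005,0,0.005],"grip":1},{"rotation":[0,0,0],"dp":[0.0005,0,0.005],"grip":1}]'; python3 go.py n 0 0.8 28
```

```text
t: 12.85
position: [0.4982, -0.1214, 0.0914]
tcp_rot: [-0.011, 0.965, 0.041, 0.258]
wrist_force: [-0.8, 0.1, -1.9]
opening: 0.0519
grasp_force: 29.9
t 12.85 F [-0.8451  0.1316 -1.9229] open 0.0519 grip 29.944800110533834 q [ 0.7116  1.0076 -0.7973  2.4338  2.5224  0.7801  2.6226]
now in frame mm [-0.195   1.0173 29.025 ] target world [ 0.4989 -0.1216  0.0907]
dp [0.0002 0.0002 0.001 ] rot [-0.0007  0.0012 -0.    ]
```

```bash
python3 -m handwheel '[{"rotation":[0,0,0],"dp":[0,0,0.001],"grip":1},{"rotation":[0,0,0],"dp":[0,0,0.0015],"grip":1},{"rotation":[0,0,0],"dp":[0,0,0.002],"grip":1},{"rotation":[0,0,0],"dp":[0,0,0.002],"grip":1}]'; python3 go.py n 0 0.8 28
```

```text
t: 13.25
position: [0.4989, -0.1214, 0.0901]
tcp_rot: [-0.011, 0.965, 0.041, 0.258]
wrist_force: [-3.2, -1.7, 4.9]
opening: 0.0516
grasp_force: 30.0
t 13.25 F [-3.1513 -1.6802  4.8906] open 0.0516 grip 29.95590473525226 q [ 0.7104  1.0109 -0.7961  2.4325  2.5244  0.7823  2.6226]
now in frame mm [-0.2721  1.0044 27.569 ] target world [ 0.4989 -0.1216  0.0907]
dp [ 0.0003  0.0002 -0.0004] rot [-0.0005  0.0009  0.0005]
```

```bash
python3 -m handwheel '[{"rotation":[0,0,0],"dp":[0,0,0],"grip":0.1},{"rotation":[0,0,0],"dp":[0,0,0],"grip":-0.4},{"rotation":[0,0,0],"dp":[0,0,0],"grip":-0.4},{"rotation":[0,0,0],"dp":[0,0,0],"grip":-0.4},{"rotation":[0,0,0],"dp":[0,0,-0.015],"grip":-0.4},{"rotation":[0,0,0],"dp":[0,0,-0.04],"grip":-0.4},{"rotation":[0,0,0],"dp":[0,0,-0.07],"grip":-0.4},{"rotation":[0,0,0],"dp":[0,0,-0.09],"grip":-0.4},{"rotation":[0,0,0],"dp":[0,0,-0.09],"grip":-0.4}]'; python3 go.py n 128 0 110
python3 - <<'E'
from h import *
c=[];import pickle;P={}
for n,x,y in(("scene",270,190),("top",270,130)):
    p=P[n]=bot.read_camera(n); c.append(cv2.resize(p["pixels"][y:y+110,x:x+100,::-1],None,fx=4,fy=4,interpolation=2))
pickle.dump(P,open("p2.pkl","wb"))
cv2.imwrite("pics/pl2.png",np.hstack(c))
E
```

```text
t: 14.15
position: [0.4539, -0.1255, 0.1694]
tcp_rot: [-0.01, 0.965, 0.041, 0.259]
wrist_force: [0.1, -0.1, 0.3]
opening: 0.0616
grasp_force: 0.0
t 14.15 F [ 0.0565 -0.1368  0.3331] open 0.0616 grip 0.0 q [ 0.7834  0.7901 -0.8416  2.5184  2.4637  0.6412  2.6048]
now in frame mm [  0.2267   0.7301 118.8245] target world [ 0.5686 -0.1166  0.2257]
dp [0.1278 0.0009 0.0089] rot [ 0.0008 -0.0004  0.0017]
```

View pics/pl2.png

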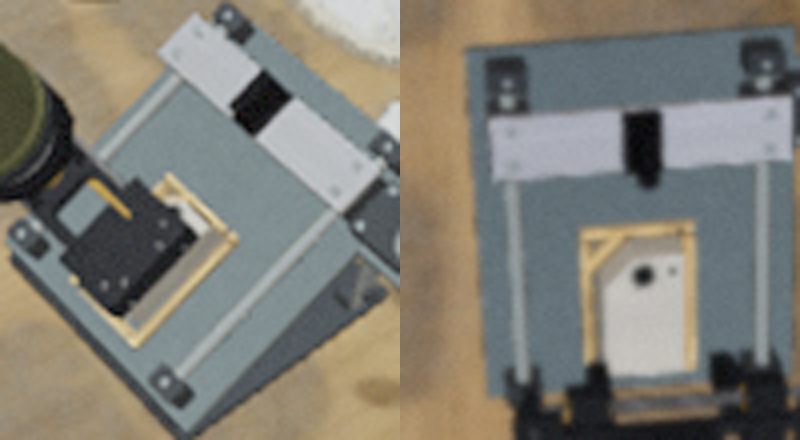

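The mould sits inside the rim with its cut corner against the key (hole at crop (642,276) on the right). Next, the keeper grip.

```bash
python3 -m handwheel '[{"rotation":[0,0,0],"dp":[0.02,0,0],"grip":-0.4},{"rotation":[0,0,0],"dp":[0.04,0,0],"grip":-0.4},{"rotation":[0,0,0],"dp":[0.06,0,0],"grip":-0.4},{"rotation":[0,0,0],"dp":[0.08,0,0],"grip":-0.4},{"rotation":[0,0,0],"dp":[0.1,0,0.003],"grip":-0.4},{"rotation":[0,0,0],"dp":[0.12,0.001,0.006],"grip":-0.4},{"rotation":[0,0,0],"dp":[0.128,0.001,0.009],"grip":-0.4},{"rotation":[0,0,0],"dp":[0.128,0.001,0.009],"grip":-0.4},{"rotation":[0,0,0],"dp":[0.128,0.001,0.009],"grip":-0.4}]'; python3 go.py n 128 0 70
```

```text
t: 15.15
position: [0.5692, -0.1161, 0.2225]
tcp_rot: [-0.012, 0.965, 0.041, 0.257]
wrist_force: [0.9, 0.2, -0.3]
opening: 0.0618
grasp_force: 0.0
t 15.15 F [ 0.9226  0.1592 -0.2759] open 0.0618 grip 0.0 q [ 0.4836  0.6175 -0.4456  2.1834  2.3677  0.1742  2.6314]
now in frame mm [127.0144   0.3963 106.97  ] target world [ 0.5885 -0.1149  0.191 ]
dp [0.0011 0.0005 0.037 ] rot [-0.0017  0.0029  0.0003]
```

Reached. Go down and pinch the grip.

```bash
python3 -m handwheel '[{"rotation":[0,0,0],"dp":[0,0,0.015],"grip":-0.4},{"rotation":[0,0,0],"dp":[0,0,0.03],"grip":-0.4},{"rotation":[-0.001,0.003,0],"dp":[0.001,0.0005,0.037],"grip":-0.4},{"rotation":[-0.001,0.003,0],"dp":[0.001,0.0005,0.037],"grip":-0.4},{"rotation":[-0.001,0.003,0],"dp":[0.001,0.0005,0.037],"grip":1},{"rotation":[-0.001,0.003,0],"dp":[0.001,0.0005,0.037],"grip":1},{"rotation":[-0.001,0.003,0],"dp":[0.001,0.0005,0.037],"grip":1},{"rotation":[-0.001,0.003,0],"dp":[0.001,0.0005,0.037],"grip":1},{"rotation":[-0.001,0.003,0],"dp":[0.001,0.0005,0.037],"grip":1},{"rotation":[-0.001,0.003,0],"dp":[0.001,0.0005,0.037],"grip":1},{"rotation":[-0.001,0.003,0],"dp":[0.001,0.0005,0.037],"grip":1}]' 30; python3 go.py n 128 0 70
```

```text
t: 16.25
position: [0.5888, -0.1141, 0.1923]
tcp_rot: [-0.012, 0.965, 0.041, 0.259]
wrist_force: [-0.6, 2.6, 1.9]
opening: 0.0117
grasp_force: 30.0
t 16.25 F [-0.5538  2.5701  1.9003] open 0.0117 grip 30.000082589685917 q [ 0.4871  0.7001 -0.4817  2.1596  2.3923  0.2459  2.6215]
now in frame mm [128.9335   0.7204  70.9913] target world [ 0.5885 -0.1149  0.191 ]
dp [-0.0009  0.0007  0.001 ] rot [-0.0019 -0.0017  0.0011]
```

Pinched (11.7 mm). Gently try it down-slope, 5 mm in small steps.

```bash
python3 -m handwheel '[{"rotation":[0,0,0],"dp":[-0.002,0,0],"grip":1},{"rotation":[0,0,0],"dp":[-0.003,0,0],"grip":1},{"rotation":[0,0,0],"dp":[-0.004,0,0],"grip":1},{"rotation":[0,0,0],"dp":[-0.005,0,0],"grip":1},{"rotation":[0,0,0],"dp":[-0.005,0,0],"grip":1}]'; python3 go.py n 128 0 70
```

```text
t: 16.75
position: [0.5842, -0.1145, 0.1897]
tcp_rot: [-0.012, 0.965, 0.041, 0.259]
wrist_force: [-0.3, 5.1, 3.7]
opening: 0.0117
grasp_force: 30.0
t 16.75 F [-0.2504  5.1375  3.745 ] open 0.0117 grip 29.999954137019813 q [ 0.4997  0.7054 -0.4978  2.1727  2.4017  0.2633  2.6161]
now in frame mm [123.6697   0.7148  70.9833] target world [ 0.5885 -0.1149  0.191 ]
dp [0.0043 0.0007 0.001 ] rot [-0.002  -0.0015  0.001 ]
```

It gives, so it's free and the knob stays alone. Slide it down.

```bash
python3 -m handwheel '[{"rotation":[0,0,0],"dp":[-0.008,-0.0005,0],"grip":1},{"rotation":[0,0,0],"dp":[-0.018,-0.0005,0],"grip":1},{"rotation":[0,0,0],"dp":[-0.028,-0.0005,0],"grip":1},{"rotation":[0,0,0],"dp":[-0.038,-0.0005,0],"grip":1},{"rotation":[0,0,0],"dp":[-0.048,-0.0005,0],"grip":1},{"rotation":[0,0,0],"dp":[-0.058,-0.0005,0],"grip":1},{"rotation":[0,0,0],"dp":[-0.068,-0.0005,0],"grip":1},{"rotation":[0,0,0],"dp":[-0.078,-0.0005,0],"grip":1},{"rotation":[0,0,0],"dp":[-0.088,-0.0005,0],"grip":1},{"rotation":[0,0,0],"dp":[-0.098,-0.0005,0],"grip":1},{"rotation":[0,0,0],"dp":[-0.105,-0.0005,0],"grip":1},{"rotation":[0,0,0],"dp":[-0.105,-0.0005,0],"grip":1}]'; python3 go.py n -2 0.7 71
```

```text
t: 17.95
position: [0.4916, -0.1224, 0.136]
tcp_rot: [-0.012, 0.965, 0.041, 0.258]
wrist_force: [-2.0, 4.5, 2.0]
opening: 0.0114
grasp_force: 30.0
t 17.95 F [-1.9557  4.495   2.0021] open 0.0114 grip 30.00017191283405 q [ 0.6693  0.8494 -0.6944  2.4406  2.5888  0.6229  2.5016]
now in frame mm [16.2574  0.6634 70.962 ] target world [ 0.4758 -0.1236  0.1269]
dp [-0.0183 -0.     -0.    ] rot [-0.0022  0.0016  0.0002]
```

```bash
python3 -m handwheel '[{"rotation":[0,0,0],"dp":[-0.006,0,0],"grip":1},{"rotation":[0,0,0],"dp":[-0.012,0,0],"grip":1},{"rotation":[0,0,0],"dp":[-0.016,0,0],"grip":1},{"rotation":[0,0,0],"dp":[-0.018,0,0],"grip":1},{"rotation":[0,0,0],"dp":[-0.019,0,0],"grip":1},{"rotation":[0,0,0],"dp":[-0.02,0,0],"grip":1},{"rotation":[0,0,0],"dp":[-0.02,0,0],"grip":1}]'; python3 go.py n -2 0.7 71
```

```text
t: 18.65
position: [0.4766, -0.1236, 0.1273]
tcp_rot: [-0.011, 0.965, 0.041, 0.26]
wrist_force: [-0.2, 5.7, 4.9]
opening: 0.0121
grasp_force: 30.0
t 18.65 F [-0.1549  5.7156  4.9045] open 0.0121 grip 29.999718577601016 q [ 0.6865  0.8837 -0.7114  2.4883  2.621   0.6974  2.4845]
now in frame mm [-1.1322  0.6766 70.9274] target world [ 0.4758 -0.1236  0.1269]
dp [-0.0009 -0.     -0.0001] rot [-0.0014 -0.0031  0.0014]
```

```bash
python3 -m handwheel '[{"rotation":[0,0,0],"dp":[-0.001,0,0],"grip":1},{"rotation":[0,0,0],"dp":[-0.002,0,0],"grip":1},{"rotation":[0,0,0],"dp":[-0.002,0,0],"grip":1}]'; python3 go.py n -2 0.7 71
```

```text
t: 18.95
position: [0.4765, -0.1237, 0.1272]
tcp_rot: [-0.011, 0.964, 0.042, 0.262]
wrist_force: [1.1, 5.6, 8.9]
opening: 0.0119
grasp_force: 30.0
t 18.95 F [1.0511 5.6301 8.9284] open 0.0119 grip 30.00182063318789 q [ 0.6881  0.8867 -0.714   2.4917  2.6249  0.7061  2.4829]
now in frame mm [-1.223   0.6116 70.9135] target world [ 0.4758 -0.1236  0.1269]
dp [-0.0008 -0.0001 -0.0001] rot [-0.0007 -0.007   0.0023]
```

At the stop: force rises with no motion. Release and back off.

```bash
python3 -m handwheel '[{"rotation":[0,0,0],"dp":[-0.001,0,0],"grip":0.3},{"rotation":[0,0,0],"dp":[-0.001,0,0],"grip":-0.2},{"rotation":[0,0,0],"dp":[-0.001,0,0],"grip":-0.2},{"rotation":[0,0,0],"dp":[-0.001,0,0],"grip":-0.2},{"rotation":[0,0,0],"dp":[0,0,-0.015],"grip":-0.2},{"rotation":[0,0,0],"dp":[0,0,-0.035],"grip":-0.2},{"rotation":[0,0,0],"dp":[0,0,-0.055],"grip":-0.2},{"rotation":[0,0,0],"dp":[0,0.03,-0.07],"grip":-0.2},{"rotation":[0,0,0],"dp":[0,-0.05,-0.07],"grip":-0.2},{"rotation":[0,0,0],"dp":[0,-0.09,-0.075],"grip":-0.2},{"rotation":[0,0,0],"dp":[0,-0.13,-0.08],"grip":-0.2},{"rotation":[0,0,0],"dp":[0,-0.15,-0.08],"grip":-0.2}]'; python3 go.py n -2 0.7 71
python3 - <<'E'
from h import *
c=[];import pickle;P={}
for n,x,y in(("scene",270,190),("top",270,130)):
    p=P[n]=bot.read_camera(n); save(p,n+"_end.png"); c.append(cv2.resize(p["pixels"][y:y+110,x:x+100,::-1],None,fx=4,fy=4,interpolation=2))
cv2.imwrite("pics/end.png",np.hstack(c))
from go import frame
o,Q=frame("n")
print((proj(P["top"],o+Q.apply(np.array([[30,0,34],[18,91,45],[18,-91,45],[-22,-91,45]])/1e3))-[270,130]+.5)*4-.5+[400,0])
E
```

```text
t: 20.15
position: [0.4487, 0.0187, 0.207]
tcp_rot: [-0.009, 0.967, 0.039, 0.25]
wrist_force: [2.2, 0.9, -0.5]
opening: 0.0529
grasp_force: 0.0
t 20.15 F [ 2.1655  0.8858 -0.5103] open 0.0529 grip 0.0 q [ 0.5593  0.8867 -1.4106  2.5575  1.8219  1.1078  2.654 ]
now in frame mm [ 25.012  144.7684 147.9019] target world [ 0.4758 -0.1236  0.1269]
dp [-0.0253  0.1439  0.0779] rot [ 0.0037  0.017  -0.0027]
[[642.6304 277.2224]
 [499.9566 313.1533]
 [789.8001 291.2354]
 [788.9237 347.4441]]
```

View pics/end.png

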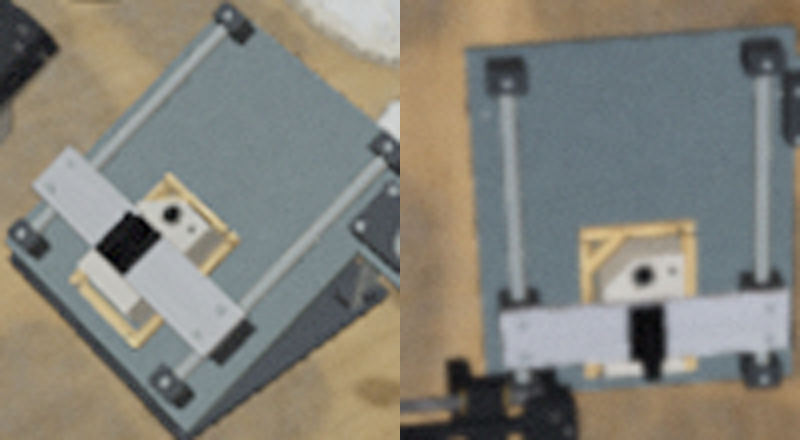

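The keeper's corners (500,313) and the pour hole (642,276) match their predicted seated positions. I'll let the arm settle, then hand in.

```bash
python3 -m handwheel '[{"rotation":[0,0,0],"dp":[0,0,0],"grip":-0.2},{"rotation":[0,0,0],"dp":[0,0,0],"grip":-0.2},{"rotation":[0,0,0],"dp":[0,0,0],"grip":-0.2},{"rotation":[0,0,0],"dp":[0,0,0],"grip":-0.2}]'; python3 -c "
from plant import bot; print(bot.close_job())"
```

```text
t: 20.65
position: [0.4479, 0.0166, 0.2053]
tcp_rot: [-0.009, 0.968, 0.039, 0.249]
wrist_force: [-0.1, 0.2, -0.2]
opening: 0.0527
grasp_force: 0.0
the job is handed in; nothing more can be done
None
```

The small mould is seated in the nest with its cut corner against the key, and the keeper is down to its lower stop; it was not locked, so I left the knob alone. I let go of everything, kept clear of the sander, tape and wax bar, and handed the job in at about 21 s; no verdict came back.

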